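# Sweep the stamped contact caps into the good-parts bin

### The arm

A 6-joint arm with a two-finger parallel gripper is mounted at the origin on the work surface. World frame = base frame: x ahead of the robot, y to its left, z up, the work surface at z = 0. Lengths are in mm, angles in rad, forces in N, time in s.
With the tool pointing down it reaches from about 350 to 1000 mm from the base axis. Payload 7.1 kg.
Tool frame: the origin (TCP) lies at the very end of the fingers, on their centre line; the grasp point (between the pads) lies 19 mm behind it; z points along the fingers, y is the line along which they close (so a half turn about z gives the same grasp; the last joint's range is limited). The gripper opens to 85 mm and grips with 20 to 120 N. Pads are 22 mm wide; open, the fingers measure 114 mm over their backs; the gripper's body (76 mm by 85 mm) begins 54 mm behind the grasp point. The pads swing forward as they close: fully open they stand 13 mm farther back than shut.
Start: joints at [1.319, 0.423, 1.63, -0, 1.089, -0.019], TCP at [144.158, 608.131, 231.319] pointing down, gripper open.
Joint ranges: [-3, 3], [-0.9, 2.11], [0.09, 2.58], [-1.31, 4.45], [0.11, 2.69], [-2.54, 2.54]. Speed limits (rad/s): [2.39, 2.39, 3.01, 3.14, 3.14, 3.14].

### API

Orientations are given as a 3x3 rotation matrix whose columns are the frame's x, y, z axes.
In Python, from bench import robot gives the robot as it stands.
- The arm moves only by the tool move_arm, never from a script. Its argument "deltas" is a list of rows, each a list of 7 numbers: the closure, from -1 (fully open) to 1 (shut), so that 0 is half open, then the shift along the tool's x, y, z in mm, then the turn, a rotation vector about the tool's x, y, z in rad. A call has 1 to 20 rows; each row is the pose to reach, as a shift and turn from the pose commanded when the call began, along the tool's axes at that moment; what a row does not reach only later rows make up. A row lasts 1/8 s, in which the tool goes at most 62.5 mm and 10.7 degrees, less where a joint would pass 70% of its speed; a pose out of reach is approached as far as the arm can. A call with a gripper value outside its range is refused whole. The fingers move at their own pace and stop on an object; the grip force is fixed at half the most. Time passes only in rows, so rows that repeat a pose let the fingers close. It gives the time, the measured TCP pose, the force, the opening and the grip force at its end, in the units of the state.
- robot.sense(): the state, without advancing time (a new reading comes with each control period).
- robot.read_camera(name): name is "scene" or "side" or "wrist"; returns a dict with "color" (384x512x3 uint8, red, green, blue), "fx", "fy", "cx", "cy" (pixels), "R" (3x3) and "t" (3): a world point X has camera coordinates R X + t; the wrist camera has in their place "T_tool_cam" (4x4, takes a point from camera to tool coordinates, whose origin is the TCP and whose axes are the flange's). Camera axes: x right, y down, z forward; pixel columns grow to the right and rows downward; lengths in mm; the calibration is good to about 2 mm. A picture is of the moment at which its call begins: read the wrist's pose just before it. There is no depth.
- robot.close_job(): hands the job in; it is judged then, once.
Trained networks look in a picture, given as the dict that the camera call returned (one of the last four; its "shot" number tells which), for a name from the list of things; names that differ only in an ending like _2 or _b are one class to them, and where a whole thing is asked for, a point or a joint stands for the part that bears it (a point fixed in the world has none). Each returns a list of dicts, best first, with "confidence" (0 to 1); they miss things now and then, are a little off and sometimes report something else, mostly with a low value. They report only what shows in the picture. A call takes as long as a camera call. They do not tell look-alikes from the thing itself.
- robot.cut_out(picture, name): "region" (384x512 bool, what is visible of it) and "at" ([column, row] in pixels, amid what is visible of it).
The state is a dict: "time": time; "joint_positions": joint angles; "dq": joint speeds; "tau": joint torques, N m; "ee_pos": TCP position; "tcp_rot": TCP orientation; "contact_force": force on the tool from outside, world axes, zero at the start; "moment": the same for the moment, N m; "finger_gap": finger opening in mm; "grasp_force": force on a finger pad.
Only numpy, scipy, OpenCV 4.12 (cv2) and the standard library are available. Lean on these libraries where they do the work, as an engineer would, in place of code of your own. Each camera call takes 0.05 s, during which the arm holds its last target. There are 200 camera calls.

### The job

The three brass contact caps just pressed are good: with the fingertips, sweep them along the raised plate and off its open end into the blue bin, all three. Only push them: do not pinch them, press hard on them or lift them. Leave the setting gauge standing where it is on the plate, and do not disturb the jar or the tin dish.

Things in the scene. Friction and masses are not known exactly. Their poses are not given: they have to be found in the camera images.
- plate: unloading plate of bare aluminium on a dark block, fixed to the bench: top 260 mm (its x) by 220 mm (its y), the top surface 40 mm above the bench. Along its two sides at x = -130 and +130 mm runs a red fence 5 mm thick that rises 10 mm above the top surface; the ends at y = -110 and +110 mm are open, flush edges with a bin below each. Origin: centre of its underside on the bench; z up.
- blue_bin: the blue good-parts bin, an open-topped tray 240 mm (its x) by 120 mm (its y) by 32 mm high, walls and floor 4 mm, fixed at one open end of the plate, its inner long wall tucked 15 mm under the plate's edge; whether it is at the +y or the -y end of the plate changes from start to start. Its axes are parallel to the plate's. Origin: centre of its underside, on the bench.
- red_bin: the red reject bin, an open-topped tray 240 mm (its x) by 120 mm (its y) by 32 mm high, walls and floor 4 mm, fixed at one open end of the plate, its inner long wall tucked 15 mm under the plate's edge; whether it is at the +y or the -y end of the plate changes from start to start. Its axes are parallel to the plate's. Origin: centre of its underside, on the bench. No cap belongs in it.
- cap_a: loose brass contact cap, about 25 g, flat on the plate: a disc 26 mm in diameter, 5 mm thick, with a central nub 12 mm wide and 4 mm high (9 mm in all). At the start its centre is at least 40 mm along the plate's x axis from the centre of anything else on the plate, so a straight lane to both open ends is free; it is over 55 mm from both ends and 35 mm from the fences. Origin: centre of its underside.
- cap_b: loose brass contact cap, about 25 g, flat on the plate: a disc 26 mm in diameter, 5 mm thick, with a central nub 12 mm wide and 4 mm high (9 mm in all). At the start its centre is at least 40 mm along the plate's x axis from the centre of anything else on the plate, so a straight lane to both open ends is free; it is over 55 mm from both ends and 35 mm from the fences. Origin: centre of its underside.
- cap_c: loose brass contact cap, about 25 g, flat on the plate: a disc 26 mm in diameter, 5 mm thick, with a central nub 12 mm wide and 4 mm high (9 mm in all). At the start its centre is at least 40 mm along the plate's x axis from the centre of anything else on the plate, so a straight lane to both open ends is free; it is over 55 mm from both ends and 35 mm from the fences. Origin: centre of its underside.
- gauge: setting gauge that stands loose on the plate: an upright steel cylinder 24 mm in diameter and 30 mm high with a black plastic top 16 mm in diameter, 45 mm high in all, 130 g. It stays standing where it is. Origin: centre of its underside.
- jar: closed amber glass jar with a black lid, 56 mm in diameter, 75 mm high, standing on the bench beyond the plate. Leave alone. Origin: centre of its underside.
- tin: empty round steel dish, 100 mm in diameter, 22 mm high, on the bench beside the bins. Leave alone. Origin: centre of its underside.
Not all that is in view belongs to the job. Of the things that look like the gauge, the largest one is meant.

How it is judged:
By the outcome, as a careful person would: the job done as asked, in the order asked, and still so for the second after the job is handed in, with the robot touching nothing.
It also fails if it takes over 48 s, if anything falls off the work surface, if the arm or the gripper's body presses on something with over 40 N, if the wrist force passes 120 N, or if a joint passes its speed limit or range.

## Working session

There is one attempt and no reset: what is moved stays moved. The work goes in short steps, Python scripts to look and compute and a tool call to move; the robot and the scene stay as the last step left them, time stands still between calls to the robot, and variables do not carry over. Pictures are saved under pics/ and viewed, at most 10 in all, crops included, and the job is handed in when it is done.

Besides the shell and the picture viewer there is one more tool, called after "Request:" as name([rows], argument=value, ...), one row to a line, values as JSON. move_arm: Moves the arm, as the interface text tells. Its arguments: {"type":"object","properties":{"deltas":{"type":"array"}},"required":["deltas"]}

```bash
mkdir -p pics; cat > h.py <<'E'
import numpy as np, cv2
from bench import robot
def px2w(c,p,z):
    R=np.array(c["R"]);t=np.array(c["t"]).ravel()
    d=R.T@np.array([(p[0]-c["cx"])/c["fx"],(p[1]-c["cy"])/c["fy"],1.]);o=-R.T@t
    return o+d*(z-o[2])/d[2]
def w2px(c,X):
    q=np.array(c["R"])@X+np.array(c["t"]).ravel();return [c["fx"]*q[0]/q[2]+c["cx"],c["fy"]*q[1]/q[2]+c["cy"]]
def save(c,n): cv2.imwrite("pics/"+n,c["color"][:,:,::-1])
E
python3 - <<'E'
from h import *
H=dict(plate=40,blue_bin=32,red_bin=32,cap_a=45,gauge=45,jar=75,tin=22)
for n in("scene","side"):
    c=robot.read_camera(n); save(c,n+"0.png")
    for k,z in H.items():
        for d in robot.cut_out(c,k)[:6]:
            ys,xs=np.nonzero(d["region"])
            print(n,k,round(d["confidence"],2),np.round(d["at"]),len(xs),np.round(px2w(c,d["at"],z)))
s=robot.sense();print(s["ee_pos"],s["tcp_rot"],s["time"],s["finger_gap"])
E
```

```text
scene plate 0.65 [269. 210.] 7228 [578.  20.  40.]
scene plate 0.47 [267. 233.] 72 [632. -32.  40.]
scene blue_bin 0.87 [210. 238.] 4496 [ 560. -135.   32.]
scene blue_bin 0.5 [259. 219.] 78 [581. -13.  32.]
scene blue_bin 0.23 [261. 175.] 142 [456.  98.  32.]
scene red_bin 0.93 [330. 194.] 2584 [621. 186.  32.]
scene cap_a 0.4 [266. 229.] 92 [624. -29.  45.]
scene cap_a 0.4 [259. 217.] 85 [585. -18.  45.]
scene cap_a 0.37 [263. 196.] 61 [536.  37.  45.]
scene gauge 0.59 [260. 174.] 164 [462.  90.  45.]
scene gauge 0.45 [347. 172.] 74 [599. 272.  45.]
scene gauge 0.44 [286. 150.] 64 [424. 217.  45.]
scene jar 0.81 [326. 254.] 945 [771.  -3.  75.]
scene tin 0.95 [132. 239.] 1140 [ 449. -265.   22.]
scene tin 0.53 [258. 217.] 69 [567.  -3.  22.]
side plate 0.72 [277. 209.] 7146 [565.  49.  40.]
side blue_bin 0.66 [286. 204.] 70 [531.  37.  32.]
side blue_bin 0.27 [314. 197.] 179 [459.  51.  32.]
side red_bin 0.73 [313. 196.] 162 [460.  45.  32.]
side cap_a 0.53 [255. 195.] 69 [586. -13.  45.]
side cap_a 0.46 [237. 201.] 66 [631. -17.  45.]
side cap_a 0.45 [286. 204.] 76 [540.  50.  45.]
side gauge 0.46 [314. 198.] 185 [473.  67.  45.]
side jar 0.97 [198. 234.] 913 [763.  65.  75.]
side tin 0.65 [257. 138.] 482 [ 434. -263.   22.]
[144.14607265 608.14396536 231.31899163] [[-9.73023855e-01  2.30704525e-01  1.54806489e-05]
 [ 2.30704525e-01  9.73023855e-01  1.54832810e-05]
 [-1.14909777e-05  1.86370575e-05 -1.00000000e+00]] 0.8 85.46002714669291
```

View pics/scene0.png

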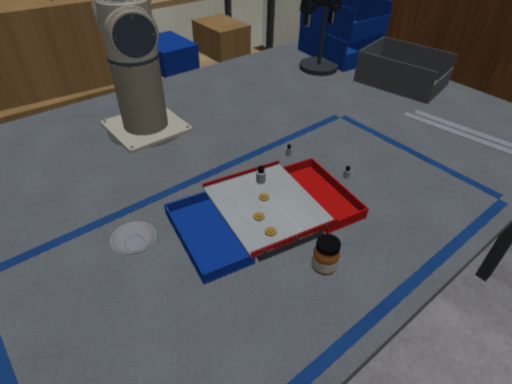

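View pics/side0.png

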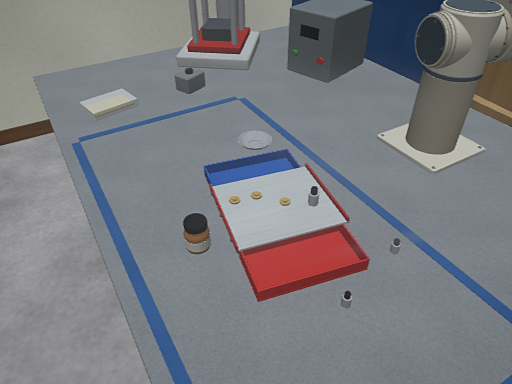

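The scene picture shows the blue bin at (208,235), the red bin at (330,194), the caps at about (264,197), (259,216) and (271,231), and the large gauge at (261,175). The side picture agrees. The blue bin is at the world -y end. Next I move over the plate, turning the tool's x axis to lie along the lane.

Request:
move_arm([
  [0.88,-50,-40,-20,0,0,0.15],
  [0.88,-550,-453,-70,0,0,1.53],
  [0.88,-550,-453,-70,0,0,1.53],
  [0.88,-550,-453,-70,0,0,1.53],
  [0.88,-550,-453,-70,0,0,1.53],
  [0.88,-550,-453,-70,0,0,1.53],
  [0.88,-550,-453,-70,0,0,1.53],
  [0.88,-550,-453,-70,0,0,1.53],
  [0.88,-550,-453,-70,0,0,1.53],
  [0.88,-550,-453,-70,0,0,1.53],
  [0.88,-550,-453,-70,0,0,1.53],
  [0.88,-550,-453,-70,0,0,1.53],
  [0.88,-550,-453,-70,0,0,1.53],
  [0.88,-550,-453,-70,0,0,1.53],
  [0.88,-550,-453,-70,0,0,1.53],
  [0.88,-550,-453,-70,0,0,1.53],
  [0.88,-550,-453,-70,0,0,1.53],
  [0.88,-550,-453,-70,0,0,1.53],
])

```text
time: 3.05
ee_pos: [574.7, 40.7, 301.4]
tcp_rot: [[0.19, 0.982, 0.0], [0.982, -0.19, -0.0], [-0.0, 0.0, -1.0]]
contact_force: [0.6, 0.2, 0.5]
finger_gap: 5.1
grasp_force: 0.0
```

```bash
cat >> h.py <<'E'
def wrist():
    s=robot.sense();c=robot.read_camera("wrist")
    T=np.eye(4);T[:3,:3]=s["tcp_rot"];T[:3,3]=s["ee_pos"]
    M=np.linalg.inv(T@np.array(c["T_tool_cam"]))
    return {**c,"R":M[:3,:3],"t":M[:3,3]},s
E
python3 - <<'E'
from h import *
c,s=wrist();save(c,"w1.png");np.save("w1.npy",c,allow_pickle=True)
print(np.array(c["T_tool_cam"]).round(2),s["ee_pos"],s["tcp_rot"],s["time"],s["finger_gap"],s["joint_positions"])
for k,z in dict(plate=40,cap_a=45,gauge=60,blue_bin=32,red_bin=32).items():
    for d in robot.cut_out(c,k)[:5]:
        print(k,round(d["confidence"],2),np.round(d["at"]),d["region"].sum(),np.round(px2w(c,d["at"],z),1))
E
```

```text
[[   0.     -0.96   -0.29   71.83]
 [   1.      0.      0.     -0.45]
 [  -0.     -0.29    0.96 -142.44]
 [   0.      0.      0.      1.  ]] [574.73939444  40.71628363 301.37907167] [[ 1.90395979e-01  9.81707373e-01  6.38278348e-05]
 [ 9.81707375e-01 -1.90395978e-01 -2.47878885e-05]
 [-1.21818899e-05  6.73797705e-05 -9.99999998e-01]] 3.05 5.087060591425174 [ 5.00847400e-02  2.77598005e-01  1.67256420e+00 -3.00925570e-05
  1.19136794e+00  2.41661373e-01]
plate 0.73 [243. 158.] 25873 [557.9  43.2  40. ]
cap_a 0.7 [230. 167.] 254 [537.2  33.8  45. ]
cap_a 0.61 [305. 194.] 247 [637.2 -26.1  45. ]
cap_a 0.49 [265. 194.] 223 [578.8 -15.7  45. ]
gauge 0.82 [96. 28.] 256 [417.2 235.   60. ]
gauge 0.81 [185. 155.] 303 [482.3  64.6  60. ]
blue_bin 0.85 [222. 255.] 3176 [ 490.9 -109.3   32. ]
red_bin 0.76 [242.  42.] 15889 [586.4 191.9  32. ]
red_bin 0.16 [304. 195.] 227 [636.9 -32.4  32. ]
```

View pics/w1.png

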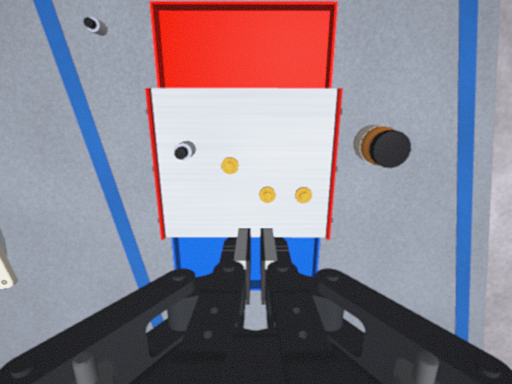

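The wrist picture shows the plate with its far edge near row 88 and its near edge near row 237. The caps are at (230,165), (267,194) and (304,195), the gauge at (184,151), and the blue bin lies past the near edge. I'll refine the caps by colour and fit the plate's edges.

```bash
python3 - <<'E'
from h import *
c=np.load("w1.npy",allow_pickle=True).item();im=c["color"]
hsv=cv2.cvtColor(im,cv2.COLOR_RGB2HSV)
m=cv2.inRange(hsv,(14,110,90),(32,255,255));m[:100]=0;m[240:]=0;m[:,:165]=0;m[:,330:]=0
n,l,st,ce=cv2.connectedComponentsWithStats(m)
caps=[px2w(c,ce[i],45)[:2] for i in range(1,n) if st[i,4]>60]
print(st[1:],ce[1:])
# plate: white region
w=cv2.inRange(hsv,(0,0,150),(180,60,255));n,l,st2,_=cv2.connectedComponentsWithStats(w)
w=(l==1+np.argmax(st2[1:,4])).astype(np.uint8)
w=cv2.morphologyEx(w,cv2.MORPH_CLOSE,np.ones((31,31)))
k=cv2.findContours(w,0,1)[0];k=max(k,key=cv2.contourArea)
P=np.array([px2w(c,p[0],40)[:2] for p in k],np.float32)
r=cv2.minAreaRect(P);print(r,cv2.boxPoints(r))
# y axis in world
y=np.array([.19,.982]);
b=cv2.boxPoints(r);e=[b[i]-b[i-1] for i in range(4)];y=max((v/np.linalg.norm(v) for v in e),key=lambda v:v[1]);x=np.array([y[1],-y[0]])
o=np.array(r[0]);print("y",y,"yaw",np.arctan2(-y[0],y[1]))
s=robot.sense();R=np.array(s["tcp_rot"])
for q in caps+[px2w(c,(184,156),55)[:2]]: print(q.round(1),"plate",[(q-o)@x,(q-o)@y],"tool",R[:2,:2].T@(q-np.array(s["ee_pos"])[:2]))
print("centre tool",R[:2,:2].T@(o-np.array(s["ee_pos"])[:2]))
for n in("scene","side"):
    d=robot.read_camera(n);h=cv2.cvtColor(d["color"],cv2.COLOR_RGB2HSV);mm=cv2.inRange(h,(14,110,90),(32,255,255));mm[:180]=0;mm[245:]=0;mm[:,:225]=0;mm[:,300:]=0
    a,l,t,g=cv2.connectedComponentsWithStats(mm);print(n,[(px2w(d,g[i],45)[:2].round(1),t[i,4]) for i in range(1,a) if t[i,4]>20])
E
```

```text
[[222 158  16  16 208]
 [260 187  15  16 188]
 [296 188  16  15 191]] [[229.5        165.35576923]
 [266.92553191 194.2712766 ]
 [303.14136126 194.7486911 ]]
((612.9891357421875, -25.105224609375), (495.531494140625, 612.598876953125), 0.07946542650461197) [[ 364.79883  280.85028]
 [ 365.64844 -331.748  ]
 [ 861.17944 -331.06073]
 [ 860.32983  281.53754]]
y [-0.00138689  0.9999991 ] yaw 0.0013868939
[536.8  36.6] plate [np.float64(-76.08296634363502), np.float64(61.846270028668116)] tool [-10.96085611 -36.58153739]
[581.9 -16.4] plate [np.float64(-31.113870909047154), np.float64(8.72195927022909)] tool [-54.44601542  17.76413586]
[634.4 -27.3] plate [np.float64(21.431760743311443), np.float64(-2.261246999106525)] tool [-55.11962005  71.44113362]
[479.   63.3] plate [np.float64(-133.83873523408863), np.float64(88.63914840566004)] tool [  4.2254281  -98.41165457]
centre tool [-57.02193924  49.97453807]
scene [(array([537.2,  37.3]), np.int32(47)), (array([582.5, -16. ]), np.int32(58)), (array([635. , -26.7]), np.int32(65))]
side [(array([635.6, -23.7]), np.int32(27))]
```

Cap positions agree between the two cameras to within 1 mm. The plate mask leaked, so I'll fit the plate's edges along scanlines instead.

```bash
python3 - <<'E'
from h import *
c=np.load("w1.npy",allow_pickle=True).item();im=c["color"].astype(int)
s=robot.sense();R=np.array(s["tcp_rot"]);p=np.array(s["ee_pos"])
T=lambda q:(R.T@(px2w(c,q,40)-p))[:2]
def fit(f,cols):
    v=[]
    for u in cols: v.append(T((u,f(u))))
    v=np.array(v);k=np.polyfit(v[:,1],v[:,0],1);return k,np.std(v[:,0]-np.polyval(k,v[:,1]))
sat=im.max(2)-im.min(2)
far=lambda u:75+np.argmax(-np.diff(sat[75:105,u]))+.5
near=lambda u:225+np.argmax(np.diff(sat[225:250,u]))+.5
k1=fit(far,range(175,320,5));k2=fit(near,[*range(180,232,4),*range(282,314,4)])
print("far",k1,"near",k2)
for r in(120,140,180,215):
    reds=np.nonzero((im[r,:,0]-im[r,:,1]>80)&(im[r,:,2]<90))[0];reds=reds[(reds>140)&(reds<350)&((reds<170)|(reds>322))]
    L=reds[reds<200].max();Q=reds[reds>300].min();print(r,T((L+1,r)),T((Q,r)))
E
```

```text
far (array([1.81935685e-03, 9.46093575e+01]), np.float64(1.1963144029532744e-14)) near (array([-5.28422156e-03, -1.26259469e+02]), np.float64(0.6311446768099748))
120 [  51.90400683 -141.59862037] [ 52.32591914 112.45947148]
140 [  24.39105729 -141.59257665] [ 24.78604542 111.95403981]
180 [ -34.12595199 -141.5797223 ] [-33.78589987 112.35681724]
215 [ -89.54418655 -140.80171563] [-89.25783768 112.16280836]
```

The plate fit checks out: 221 mm long, 253 mm between the fences, and aligned with the tool frame. In tool coordinates the bin edge is at x = -126. The caps are at A (-11,-37), B (-54,18) and C (-55,71). Next I descend behind A.

Request:
move_arm([
  [0.88,14,-18,50,0,0,0],
  [0.88,28,-37,105,0,0,0],
  [0.88,28,-37,160,0,0,0],
  [0.88,28,-37,210,0,0,0],
  [0.88,28,-37,240,0,0,0],
  [0.88,28,-37,255,0,0,0],
  [0.88,28,-37,260,0,0,0],
  [0.88,28,-37,260,0,0,0],
])

```text
time: 4.45
ee_pos: [544.5, 75.1, 42.0]
tcp_rot: [[0.191, 0.982, 0.001], [0.982, -0.191, 0.0], [0.0, 0.001, -1.0]]
contact_force: [0.6, 0.5, -0.2]
finger_gap: 5.4
grasp_force: 0.0
```

```bash
python3 - <<'E'
from h import *
c,s=wrist();d=robot.read_camera("side")
a=cv2.resize(c["color"][100:384,100:400],(400,379));b=cv2.resize(d["color"][130:280,200:360],(400,375))
cv2.imwrite("pics/d1.png",np.hstack([a[:375],b])[:,:,::-1]);print(s["ee_pos"],s["contact_force"],s["finger_gap"])
E
```

```text
[544.52028654  75.05588735  42.0353628 ] [ 0.61137416  0.46504201 -0.22272977] 5.361925188305133
```

View pics/d1.png

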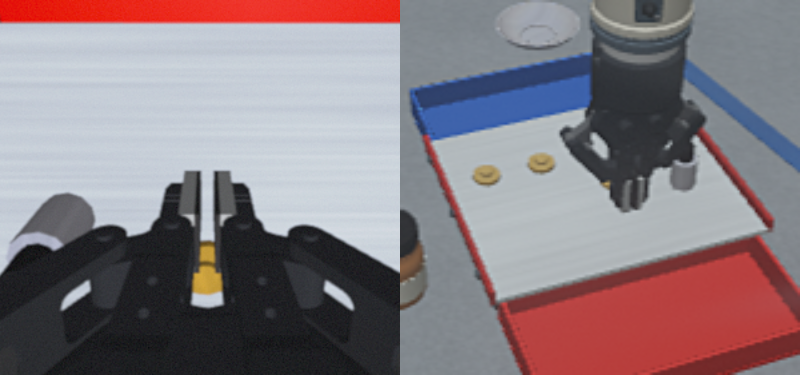

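The cap sits centred in front of the gap. Before sweeping past the gauge, I check how far the gripper's knuckle on that side is from it.

```bash
python3 - <<'E'
from h import *
d=robot.read_camera("side");s=robot.sense();R=np.array(s["tcp_rot"]);p=np.array(s["ee_pos"])
w,_=wrist()
def onplane(c,q,off):
    Rc=np.array(c["R"]);o=-Rc.T@np.array(c["t"]).ravel()
    v=Rc.T@np.array([(q[0]-c["cx"])/c["fx"],(q[1]-c["cy"])/c["fy"],1.]);n=R[:,0];k=(off-n@(o-p))/(n@v);X=o+k*v;return (R.T@(X-p)).round(1),X[2].round(1)
f=lambda a,b:(200+(a-400)*.4,130+b*.4)
for off in(-11,0,11):
    print(off,[onplane(d,f(*q),off) for q in((704,112),(697,126),(640,190),(563,133))],[onplane(w,(100+a*.75,100+b*.75),off) for a,b in((95,235),(165,190),(85,240))])
im=d["color"][140:230,260:340];cv2.imwrite("pics/d2.png",cv2.resize(im,(640,720)[:2],interpolation=cv2.INTER_CUBIC)[:600,:,::-1])
E
```

```text
-11 [(array([-11. , -74.5, -77.8]), np.float64(120.1)), (array([-11. , -69.2, -63.6]), np.float64(106.0)), (array([-11. , -18.3,  -3.2]), np.float64(45.7)), (array([-11. ,  57.6, -89. ]), np.float64(131.6))] [(array([-11. , -42.5, -18.4]), np.float64(60.8)), (array([-11. , -19.8,  18.2]), np.float64(24.2)), (array([-11. , -45.3, -21.5]), np.float64(63.9))]
0 [(array([  0. , -67.9, -87.2]), np.float64(129.5)), (array([  0. , -62.8, -73.3]), np.float64(115.7)), (array([  0. , -12.8, -13.9]), np.float64(56.4)), (array([ -0. ,  61.8, -98.2]), np.float64(140.8))] [(array([  0. , -36.9, -34.8]), np.float64(77.3)), (array([  0. , -17.2,  -3.1]), np.float64(45.6)), (array([  0. , -39.3, -37.6]), np.float64(80.0))]
11 [(array([ 11. , -61.4, -96.6]), np.float64(139.0)), (array([ 11. , -56.3, -83. ]), np.float64(125.4)), (array([ 11. ,  -7.2, -24.7]), np.float64(67.2)), (array([  11. ,   66. , -107.4]), np.float64(150.1))] [(array([ 11. , -31.3, -51.3]), np.float64(93.8)), (array([ 11. , -14.7, -24.4]), np.float64(66.9)), (array([ 11. , -33.4, -53.7]), np.float64(96.1))]
```

View pics/d2.png

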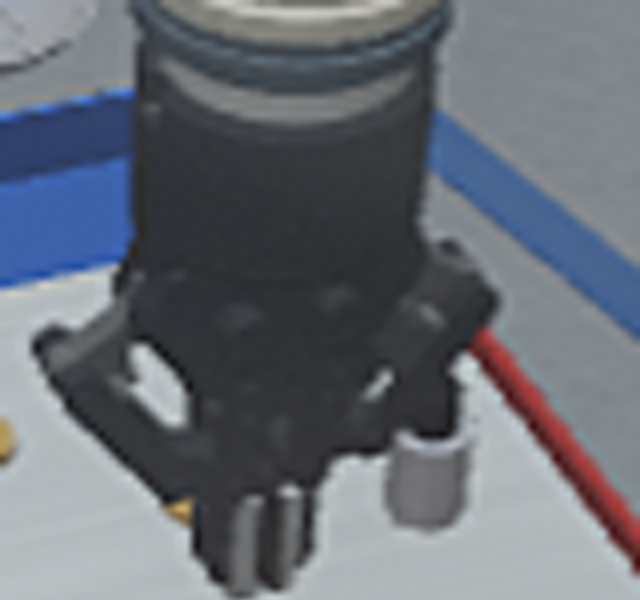

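The knuckles stick out about ±65 mm at roughly z 110–125, above the gauge's top. I'll measure the link's lower edge and the gauge position to get the actual margin.

```bash
python3 - <<'E'
from h import *
d=robot.read_camera("side");s=robot.sense();R=np.array(s["tcp_rot"]);p=np.array(s["ee_pos"])
Rc=np.array(d["R"]);o=-Rc.T@np.array(d["t"]).ravel()
for off in(-11,0,11):
  for q in((266.3,186.9),(274,195),(280,201),(320,182),(315,189)):
    v=Rc.T@np.array([(q[0]-d["cx"])/d["fx"],(q[1]-d["cy"])/d["fy"],1.]);n=R[:,0];X=o+v*(off-n@(o-p))/(n@v);print(off,q,(R.T@(X-p))[1].round(1),X[2].round(1))
g=px2w(d,(260+427/8,140+515/8),40);print("gauge foot front-ish",R.T@(g-p))
g=px2w(d,(260+430/8,140+435/8),70);print("gauge steel top centre",R.T@(g-p))
c=np.load("w1.npy",allow_pickle=True).item();g=px2w(c,(181.5,153),85);print("w1 top",R.T@(g-p), "z85")
E
```

```text
-11 (266.3, 186.9) 55.1 120.9
-11 (274, 195) 36.9 93.5
-11 (280, 201) 22.1 72.2
-11 (320, 182) -72.6 100.5
-11 (315, 189) -62.0 83.4
0 (266.3, 186.9) 59.4 130.3
0 (274, 195) 41.5 103.5
0 (280, 201) 26.9 82.4
0 (320, 182) -66.0 110.3
0 (315, 189) -55.7 93.5
11 (266.3, 186.9) 63.7 139.8
11 (274, 195) 46.1 113.4
11 (280, 201) 31.8 92.7
11 (320, 182) -59.5 120.1
11 (315, 189) -49.4 103.5
gauge foot front-ish [ -8.47526156 -61.00388485   2.1706098 ]
gauge steel top centre [ -9.03080011 -59.29195896 -27.82691448]
w1 top [-14.89282378 -57.29268072 -42.82671342] z85
```

There is about 25 mm of clearance over the gauge, so I push A.

Request:
move_arm([
  [0.88,-7,0,0,0,0,0],
  [0.88,-14,0,0,0,0,0],
  [0.88,-21,0,0,0,0,0],
  [0.88,-30,0,0,0,0,0],
  [0.88,-40,0,0,0,0,0],
  [0.88,-50,0,0,0,0,0],
  [0.88,-60,0,0,0,0,0],
  [0.88,-70,0,0,0,0,0],
  [0.88,-80,0,0,0,0,0],
  [0.88,-90,0,0,0,0,0],
  [0.88,-100,0,0,0,0,0],
  [0.88,-110,0,0,0,0,0],
  [0.88,-120,0,0,0,0,0],
  [0.88,-130,0,0,0,0,0],
  [0.88,-140,0,0,0,0,0],
  [0.88,-150,0,0,0,0,0],
  [0.88,-160,0,0,0,0,0],
  [0.88,-160,0,0,0,0,0],
])

```text
time: 6.95
ee_pos: [513.2, -82.8, 41.3]
tcp_rot: [[0.192, 0.981, -0.0], [0.981, -0.192, -0.0], [-0.0, -0.0, -1.0]]
contact_force: [-0.0, 0.8, 0.9]
finger_gap: 5.0
grasp_force: 0.0
```

```bash
python3 - <<'E'
from h import *
c=robot.read_camera("scene");d=robot.read_camera("side")
a=cv2.resize(c["color"][140:290,150:350],(400,300));b=cv2.resize(d["color"][130:280,180:380],(400,300))
cv2.imwrite("pics/p1.png",np.hstack([a,b])[:,:,::-1])
E
```

```text
(no output)
```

View pics/p1.png

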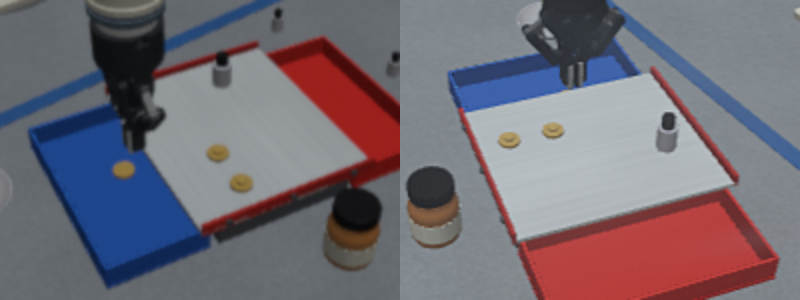

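A is in the blue bin (left panel, about (124,169)); the gauge and caps B and C haven't moved. Now B.

Request:
move_arm([
  [0.88,0,0,-20,0,0,0],
  [0.88,20,15,-45,0,0,0],
  [0.88,65,35,-50,0,0,0],
  [0.88,105,55,-50,0,0,0],
  [0.88,114,55,-40,0,0,0],
  [0.88,114,55,-20,0,0,0],
  [0.88,114,55,-5,0,0,0],
  [0.88,114,55,0,0,0,0],
  [0.88,114,55,0,0,0,0],
])

```text
time: 8.18
ee_pos: [588.2, 18.4, 40.8]
tcp_rot: [[0.192, 0.981, -0.002], [0.981, -0.192, -0.0], [-0.0, -0.002, -1.0]]
contact_force: [0.9, 0.3, 0.8]
finger_gap: 5.0
grasp_force: 0.0
```

Request:
move_arm([
  [0.88,-7,0,0,0,0,0],
  [0.88,-14,0,0,0,0,0],
  [0.88,-21,0,0,0,0,0],
  [0.88,-30,0,0,0,0,0],
  [0.88,-40,0,0,0,0,0],
  [0.88,-50,0,0,0,0,0],
  [0.88,-60,0,0,0,0,0],
  [0.88,-70,0,0,0,0,0],
  [0.88,-80,0,0,0,0,0],
  [0.88,-90,0,0,0,0,0],
  [0.88,-100,0,0,0,0,0],
  [0.88,-110,0,0,0,0,0],
  [0.88,-114,0,0,0,0,0],
  [0.88,-114,0,0,0,0,0],
])

```text
time: 9.93
ee_pos: [567.3, -92.8, 41.3]
tcp_rot: [[0.191, 0.982, 0.0], [0.982, -0.191, 0.0], [0.0, 0.0, -1.0]]
contact_force: [-0.3, -0.4, -0.5]
finger_gap: 5.0
grasp_force: 0.0
```

```bash
python3 - <<'E'
from h import *
c=robot.read_camera("scene");d=robot.read_camera("side")
a=cv2.resize(c["color"][140:290,150:350],(400,300));b=cv2.resize(d["color"][130:280,180:380],(400,300))
cv2.imwrite("pics/p2.png",np.hstack([a,b])[:,:,::-1])
E
```

```text
(no output)
```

View pics/p2.png

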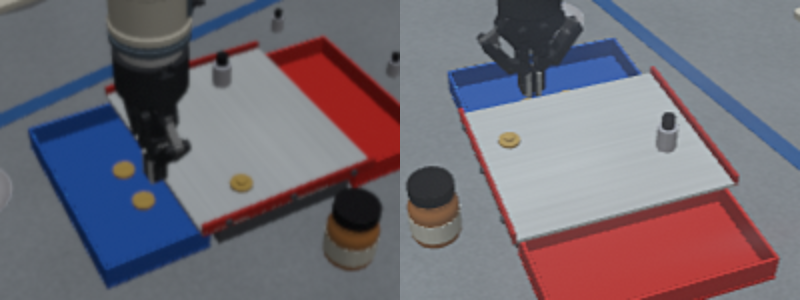

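Caps A and B are both in the blue bin (left panel (124,169) and (143,200)). Now C.

Request:
move_arm([
  [0.88,0,0,-20,0,0,0],
  [0.88,20,15,-45,0,0,0],
  [0.88,65,35,-50,0,0,0],
  [0.88,105,53,-50,0,0,0],
  [0.88,114,53,-40,0,0,0],
  [0.88,114,53,-20,0,0,0],
  [0.88,114,53,-5,0,0,0],
  [0.88,114,53,0,0,0,0],
  [0.88,114,53,0,0,0,0],
])

```text
time: 11.15
ee_pos: [640.3, 8.2, 40.8]
tcp_rot: [[0.192, 0.981, -0.001], [0.981, -0.192, -0.0], [-0.0, -0.001, -1.0]]
contact_force: [-0.1, -0.5, 0.3]
finger_gap: 5.1
grasp_force: 0.0
```

Request:
move_arm([
  [0.88,-7,0,0,0,0,0],
  [0.88,-14,0,0,0,0,0],
  [0.88,-21,0,0,0,0,0],
  [0.88,-30,0,0,0,0,0],
  [0.88,-40,0,0,0,0,0],
  [0.88,-50,0,0,0,0,0],
  [0.88,-60,0,0,0,0,0],
  [0.88,-70,0,0,0,0,0],
  [0.88,-80,0,0,0,0,0],
  [0.88,-90,0,0,0,0,0],
  [0.88,-100,0,0,0,0,0],
  [0.88,-110,0,0,0,0,0],
  [0.88,-114,0,0,0,0,0],
  [0.88,-114,0,0,0,0,0],
  [0.88,-114,0,-30,0,0,0],
  [0.88,-114,0,-80,0,0,0],
  [0.88,-114,0,-120,0,0,0],
  [0.88,-114,0,-120,0,0,0],
  [0.88,-114,0,-120,0,0,0],
])

```text
time: 13.52
ee_pos: [618.9, -102.3, 160.8]
tcp_rot: [[0.19, 0.982, -0.001], [0.982, -0.19, 0.0], [0.0, -0.001, -1.0]]
contact_force: [0.5, 0.7, -0.8]
finger_gap: 4.9
grasp_force: 0.0
```

```bash
python3 - <<'E'
from h import *
c=robot.read_camera("scene");d=robot.read_camera("side")
a=cv2.resize(c["color"][140:290,150:350],(400,300));b=cv2.resize(d["color"][130:280,180:380],(400,300))
cv2.imwrite("pics/p3.png",np.hstack([a,b])[:,:,::-1])
E
```

```text
(no output)
```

View pics/p3.png

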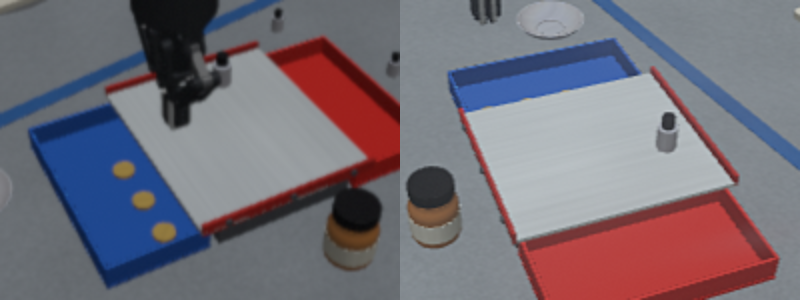

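All three caps lie in the blue bin at (124,169), (143,200) and (164,232). The gauge is standing where it was, the plate is otherwise clear, and the gripper is free.

```bash
python3 -c "
from bench import robot
print(robot.close_job())"
```

```text
the job is handed in; nothing more can be done
None
```

All three caps are in the blue bin, the gauge is standing where it was, I saw no change to the jar or tin dish, and the job was handed in at about 13.6 s.

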